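# Set the spring preload collar on a hammer's spindle

## Robot

A 6-joint arm with a two-finger parallel gripper is mounted at the origin on the work surface. World frame = base frame: x ahead of the robot, y to its left, z up, the work surface at z = 0. Lengths are in m, angles in rad, forces in N, time in s.
With the tool pointing down it reaches from about 0.35 to 0.775 m from the base axis. Payload 7.3 kg.
Tool frame: the origin (TCP) lies at the very end of the fingers, on their centre line; the grasp point (between the pads) lies 19 mm behind it; z points along the fingers, y is the direction in which the jaws open and shut (so a half turn about z gives the same grasp; the last joint's range is limited). The gripper opens to 92 mm and grips with 3 to 60 N. Pads are 19 mm wide; open, the fingers measure 130 mm over their backs; the gripper's body (75 mm by 190 mm) begins 47 mm behind the grasp point.
Start: joints at [1, 0.342, 1.524, -0, 1.275, -0.146], TCP at [0.216, 0.478, 0.205] pointing down, gripper open.
Joint ranges: [-2.53, 2.53], [-0.77, 2.02], [0.04, 2.7], [-1, 4.14], [0.28, 2.66], [-3.11, 3.11]. Speed limits (rad/s): [2.57, 2.57, 3.14, 3.14, 3.14, 3.14].

## Interface

Orientations are given as [roll, pitch, yaw] about the fixed x, y, z axes, in that order (R = Rz(yaw) Ry(pitch) Rx(roll)).
In Python, from cell import monitor, eyes, order gives the robot as it stands. The module is installed in compiled form; this text tells all that it offers.
- The arm moves only by the tool carry_out, never from a script. Its argument "targets" is a list of rows, each a list of 2 entries, a list of its own where there are three numbers: the shift along the tool's x, y, z in m, then the turn about the tool's z in rad. In form: [[[dx, dy, dz], twist], ...]. A call has 1 to 10 rows; each row shifts and turns the pose as measured when the row begins, along the tool's axes as they then stand; what a row does not reach is not made up. A row lasts 1/8 s, in which the tool goes at most 62.5 mm and 10.7 degrees, less where a joint would pass 70% of its speed; a pose out of reach is approached as far as the arm can. A call is refused whole if a number of a shift passes 0.0625 or a number of a turn 0.188, either way. A call with a gripper value outside its range is refused whole. "fingers" is the closure, from 0 (fully open) to 1 (shut), set as the call begins (left out, the last holds). The fingers move at their own pace and stop on an object; "grip_force" is the grip in N (left out, the last holds). Time passes only in rows, so rows that do not move let the fingers close. It gives the time, the measured TCP pose, the force and the opening at its end, in the units of the state.
- monitor.observe(): the state, without advancing time (a new reading comes with each control period).
- eyes.read_camera(name): name is "side" or "top" or "wrist"; returns the picture (480x640x3 uint8, red, green, blue); there is no depth.
- eyes.camera_info(name): a dict with "K" (3x3 intrinsics, pixels), "rvec" (rotation vector, rad) and "tvec" (3), from world to camera coordinates, as OpenCV has them. Camera axes: x right, y down, z forward; pixel columns grow to the right and rows downward; lengths in m; the calibration is good to about 2 mm. A picture is of the moment at which its call begins: read the wrist's pose just before it. camera_info takes no time and is no camera call; for the wrist camera it gives the pose at the moment of the call.
- order.hand_in(): hands the job in, once; it reports no verdict.
The state is a dict: "time": time; "qpos": joint angles; "qvel": joint speeds; "joint_efforts": joint torques, N m; "tool_pos": TCP position; "tool_rot": TCP orientation; "contact_force": force on the tool from outside, world axes, zero at the start; "torque": the same for the moment, N m; "opening": finger opening in m.
Only numpy, scipy, OpenCV 4.12 (cv2) and the standard library are available. Lean on these libraries where they do the work, as an engineer would, in place of code of your own. Each camera call takes 0.05 s, during which the arm holds its last target.

## Task

On the bench fixture, loosen the thumb screw on the shaft collar before you move the collar, then slide the collar along the shaft until it presses the hammer's ribbed spring sleeve back with about 9 N (6 to 12 N, never more than 20 N), hold it there and tighten the thumb screw fully, so that the collar stays put and keeps that push when you let go. Leave everything else on the bench where it lies.

Things in the scene. Friction and masses are not known exactly. Their poses are not given: they have to be found in the camera images.
- stand: Fixture bolted to the bench: dark steel base plate 120 x 430 x 12 mm; at its -y end a grey bearing block (top 94 mm up), at its +y end the front of a rotary hammer: blue gear case (top 123 mm up) with a tapered black nose that points to -y. A steel shaft joins them. Origin: middle of the plate's underside; y along the shaft towards the hammer, z up.
- nose (a point): Centre of the front of the black nose (48 mm diameter), on the shaft's axis, 82 mm from the plate's middle towards +y, 70 mm up; axes as the fixture's. It stays fixed. Out of it, around the shaft, sticks the grey spring sleeve with black ribs, 42 mm diameter.
- sleeve_zone (a point): Fixed point on the shaft's axis, 45 mm from the plate's middle towards +y. The spring sleeve's flat front face rests up to 10 mm to either side of it along y: this differs from hammer to hammer, is not reported, and must be felt or seen. The sleeve slides back into the nose (+y) against a spring: no push at rest, 1.2 N more per mm, 20 mm of travel.
- shaft: Fixed steel shaft, 16 mm diameter, from the bearing block to the hammer, with the collar and its screw on it. Origin and axes as the fixture's; the shaft runs along y, its axis 70 mm above the origin.
- collar_mid (a point): Centre of the dark steel collar on the shaft: 36 mm diameter, 18 mm wide along the shaft, on the shaft's axis. Its flat front face, which meets the sleeve, is 9 mm towards +y from here. The collar cannot turn on the shaft. Loose, it slides with about 1 N of drag; tight, it holds about 15 N.
- collar (a joint): Place of the collar along the shaft, m: 0 when its centre is 120 mm from the plate's middle towards -y, growing towards the hammer (+y of the fixture), up to 0.19.
- screw_head (a point): Middle of the flat steel thumb piece upright on the collar: 30 mm long (its y), 9 thick (its x), 24 high; home it is 46 mm above the shaft's axis, underside 16 mm above the collar's top, on an 8 mm stem. Screwed home it lies along the shaft. Pinch it across its thickness from above to turn it; the collar can be pushed along by it, so one grip can loosen, slide, hold and tighten.
- screw (a joint): Turn of the thumb screw, rad: 0 is fully home (a stop), growing as it is loosened, anticlockwise seen from above, up to a stop at 1.5. It takes 0.1 to 0.3 N m to turn. It starts between 0 and 0.1; the collar is free above about 0.7. The head rises 2 mm per rad. Tightened is below 0.2.
- pack_a_mid (a point): battery pack, black, 115 x 72 x 59 mm, 0.55 kg, lying beyond the fixture; a bystander; this point is its middle, 30 mm above its underside
- pack_b_mid (a point): second battery pack, same size; a bystander; this point is its middle, 30 mm up
- spare_mid (a point): loose spare collar, 36 mm outside diameter, 18 mm high, lying flat on the table beside the fixture, with no screw in it; a bystander, not the one to set; this point is its middle
- bit_mid (a point): steel masonry bit, 170 mm long, 10 mm thick, lying on the table; a bystander; this point is its middle
- driver_grip (a point): screwdriver, 170 mm long, lying on the table; a bystander, not needed; this point is in its handle
- jar_mid (a point): grease jar, 66 mm diameter, 70 mm high; a bystander; this point is its middle
- bottle_mid (a point): clear bottle, 60 mm diameter, 170 mm high; a bystander; this point is its middle

How it is judged:
On the way, in this order (a step that is already met when the one before it is completed fails the run):
1. the thumb screw is loosened (turned past 0.6 rad) with the collar still within 20 mm of where it was (value of joint screw above 0.6 rad and distance of collar_mid from where it was at the start of the episode below 0.02 m), for 0.1 s.
2. the loosened collar bears on the sleeve with more than 4 N (value of joint screw above 0.5 rad and contact force between shaft and stand above 4 N), for 0.2 s.
At the end, for the whole second after the job is handed in: the thumb screw is tight (below 0.2 rad), the collar rests still (under 2 mm/s) against the sleeve and presses it with 6 to 12 N, with nothing holding it (value of joint screw below 0.2 rad and contact force between shaft and stand between 6 and 12 N and velocity of joint collar between -0.002 and 0.002 m/s); the robot touches nothing.
It fails at once if the collar presses the sleeve with more than 20 N (contact force between shaft and stand above 20 N).
It fails at once if a bystander (battery packs, spare collar, bit, screwdriver, jar, bottle) is moved more than 20 mm (distance of any of pack_a_mid, pack_b_mid, spare_mid, bit_mid, driver_grip, jar_mid, bottle_mid from where it was at the start of the episode above 0.02 m).
It also fails if it takes over 61 s, if anything falls off the work surface, if the arm or the gripper's body presses on something with over 40 N, if the wrist force passes 120 N, or if a joint passes its speed limit or range.

## Working session

There is one attempt and no reset: what is moved stays moved. The work goes in short steps, Python scripts to look and compute and a tool call to move; the robot and the scene stay as the last step left them, time stands still between calls to the robot, and variables do not carry over. Pictures are saved under pics/ and viewed, and the job is handed in when it is done.

Besides the shell and the picture viewer there is one more tool, called after "Request:" as name(argument=value, ...), one argument or row to a line, values as JSON. carry_out: Moves the arm, as the interface text tells. Its arguments: {"type":"object","properties":{"targets":{"type":"array","items":{"type":"array"}},"fingers":{"type":"number"},"grip_force":{"type":"number"}},"required":["targets"]}

```bash
mkdir -p pics
python3 - <<'E'
from cell import monitor, eyes
import cv2, numpy as np
s=monitor.observe();print({k:np.round(v,4).tolist() for k,v in s.items()})
for n in ["side","top"]:
    im=eyes.read_camera(n);cv2.imwrite(f"pics/{n}0.png",im[:,:,::-1])
    i=eyes.camera_info(n);print(n,np.round(i["K"],1).tolist(),np.round(np.ravel(i["rvec"]),3),np.round(np.ravel(i["tvec"]),3))
E
```

```text
{'time': 0.0, 'qpos': [1.0, 0.3427, 1.525, -0.0, 1.2754, -0.146], 'qvel': [-0.0003, -0.0005, 0.0014, 0.0017, 0.0007, 0.0003], 'joint_efforts': [-0.0001, -43.1224, -24.4217, 0.0716, 0.0558, -0.0001], 'tool_pos': [0.2161, 0.478, 0.2039], 'tool_rot': [-3.1401, -0.0002, 2.7168], 'contact_force': [0.1796, 0.4344, 0.3117], 'torque': [0.0005, 0.0025, -0.0058], 'opening': 0.0916}
side [[566.9, 0.0, 327.9], [0.0, 566.9, 244.1], [0.0, 0.0, 1.0]] [ 2.087 -0.678  0.356] [-0.443  0.259  0.927]
top [[516.7, 0.0, 326.5], [0.0, 516.7, 244.8], [0.0, 0.0, 1.0]] [ 2.165 -2.201  0.084] [1.000e-03 5.810e-01 1.155e+00]
```

View pics/side0.png

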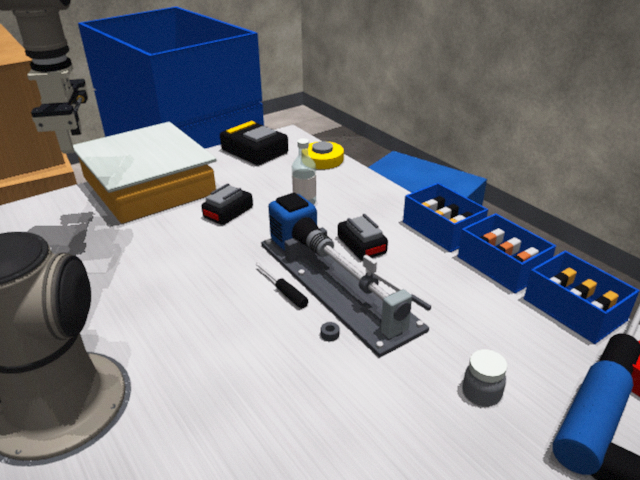

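View pics/top0.png

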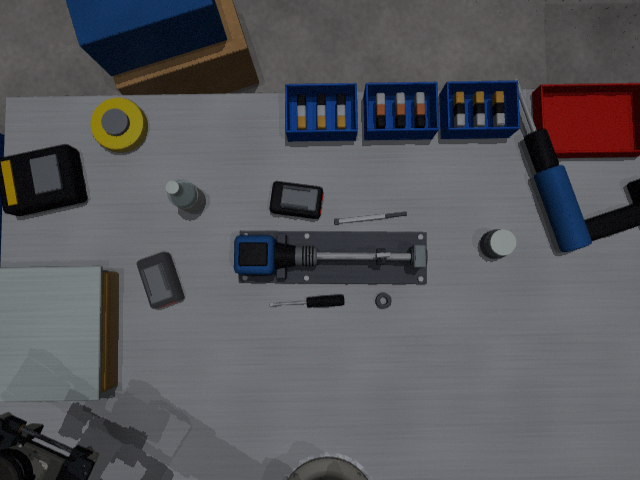

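The fixture lies along world y. The hammer is at the left (top image, about 255,255), the bearing block at (420,257) and the collar at (381,257). I'll enlarge both views.

Run:
```python
import cv2
t=cv2.imread("pics/top0.png");cv2.imwrite("pics/t1.png",cv2.resize(t[225:290,230:430],None,fx=4,fy=4,interpolation=cv2.INTER_CUBIC))
t=cv2.imread("pics/side0.png");cv2.imwrite("pics/s1.png",cv2.resize(t[185:365,250:440],None,fx=3.3,fy=3.3,interpolation=cv2.INTER_CUBIC))
```

```text
(no output)
```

View pics/t1.png

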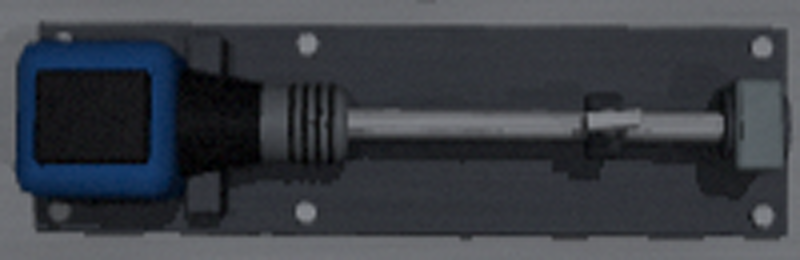

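View pics/s1.png

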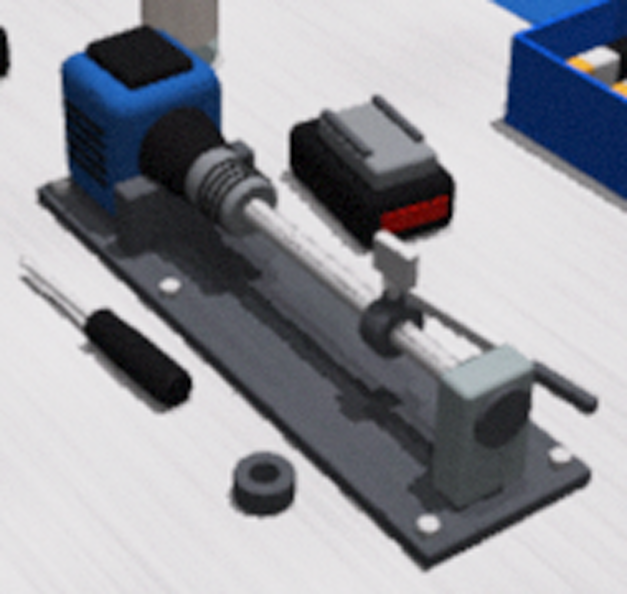

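```bash
cat > h.py <<'E'
from cell import monitor, eyes
import cv2, numpy as np
def ray(name,uv,z):
    i=eyes.camera_info(name);R=cv2.Rodrigues(np.array(i["rvec"],float).ravel())[0];t=np.array(i["tvec"]).ravel()
    c=-R.T@t
    p=cv2.undistortPoints(np.array([[uv]],float),i["K"],None)[0,0]
    d=R.T@np.array([p[0],p[1],1]); return c+d*(z-c[2])/d[2]
def proj(name,P):
    i=eyes.camera_info(name)
    return cv2.projectPoints(np.array(P,float).reshape(-1,3),np.array(i["rvec"],float),np.array(i["tvec"],float),i["K"],None)[0].reshape(-1,2)
E
python3 - <<'E'
from h import *
np.set_printoptions(precision=4,suppress=True)
c=lambda u,v:(230+(u+.5)/4-.5,225+(v+.5)/4-.5)
C=[ray("top",c(*p),.012)for p in[(36,23),(787,28),(788,237),(36,232)]]
print(np.array(C))
y=(C[0]+C[3]-C[1]-C[2]);print("yaw",np.arctan2(-y[0],y[1]), np.linalg.norm(y)/2,"mid",np.mean(C,0))
for n,p,z in[("sleeve top front",(347,121),.07),("collar L",(583,120),.07),("collar R",(624,120),.07),("head left",(588,122),.128),("head right",(641,119),.128)]:print(n,ray("top",c(*p),z))
s=lambda u,v:(250+u/3.3,185+v/3.3)
for n,p,z in[("head top L",(376,232),.128),("head top right",(417,257),.128),("plate near corner",(428,567),.012)]:print(n,ray("side",s(*p),z))
E
```

```text
[[ 0.6187  0.1935  0.012 ]
 [ 0.6086 -0.2388  0.012 ]
 [ 0.4887 -0.2355  0.012 ]
 [ 0.4987  0.1939  0.012 ]]
yaw -0.02343335512987703 0.43095257979802903 mid [ 0.5537 -0.0217  0.012 ]
sleeve top front [0.5559 0.0143 0.07  ]
collar L [ 0.5543 -0.1145  0.07  ]
collar R [ 0.554  -0.1369  0.07  ]
head left [ 0.55   -0.1115  0.128 ]
head right [ 0.5511 -0.1389  0.128 ]
head top L [ 0.5498 -0.1109  0.128 ]
head top right [ 0.5532 -0.1425  0.128 ]
plate near corner [ 0.485  -0.2413  0.012 ]
```

Plate size comes out at 431 x 120 mm, which matches. The middle is at (0.5537, -0.0217) with yaw -0.023, and the thumb piece is near (0.551, -0.126). I'll move above it.

Request:
carry_out(
  targets=[
    [[-0.046,-0.034,0],0],
    [[-0.046,-0.034,0],0],
    [[-0.046,-0.034,0],0],
    [[-0.046,-0.034,0],0],
    [[-0.046,-0.034,0],0],
    [[-0.046,-0.034,0],0],
    [[-0.046,-0.034,0],0],
    [[-0.046,-0.034,0],0],
    [[-0.046,-0.034,0],0],
    [[-0.046,-0.034,0],0],
  ],
  fingers=0,
)

```text
time: 1.35
tool_pos: [0.5016, -0.0334, 0.2018]
tool_rot: [-3.139, -0.002, 2.725]
contact_force: [1.2, 0.7, 0.0]
opening: 0.0915
```

Request:
carry_out(
  targets=[
    [[0,0,0],0.17],
    [[0,0,0],0.17],
    [[0,0,0],0.17],
    [[0,0,0],0.17],
    [[0,0,0],0.17],
    [[0,0,0],0.17],
    [[0,0,0],0.17],
    [[0,0,0],0],
  ],
)

```text
time: 2.35
tool_pos: [0.5011, -0.0382, 0.1977]
tool_rot: [-3.131, 0.001, 1.49]
contact_force: [1.6, 0.0, -1.1]
opening: 0.092
```

Request:
carry_out(
  targets=[
    [[-0.042,0.0285,0],0],
    [[-0.042,0.0285,0],0],
    [[0,0,0],-0.08],
    [[0,0,0],0],
  ],
)

```text
time: 2.85
tool_pos: [0.5523, -0.1284, 0.196]
tool_rot: [-3.129, -0.001, 1.589]
contact_force: [-0.4, 0.4, 0.9]
opening: 0.0918
```

Run:
```python
from h import *
s=monitor.observe();print(s["tool_pos"],s["tool_rot"],s["qpos"])
im=eyes.read_camera("wrist");cv2.imwrite("pics/w1.png",im[:,:,::-1])
p=proj("wrist",[[.5513,-.126,.128],[.5513,-.126,.088]]);print(p)
```

```text
[ 0.55233404 -0.12839332  0.19597856] [-3.12900158e+00 -1.12581425e-03  1.58872387e+00] [-0.36135098  0.43367442  1.40695501 -0.00373952  1.31307807 -0.37831059]
[[319.74764985 242.80754371]
 [320.20887572 229.96628019]]
```

View pics/w1.png

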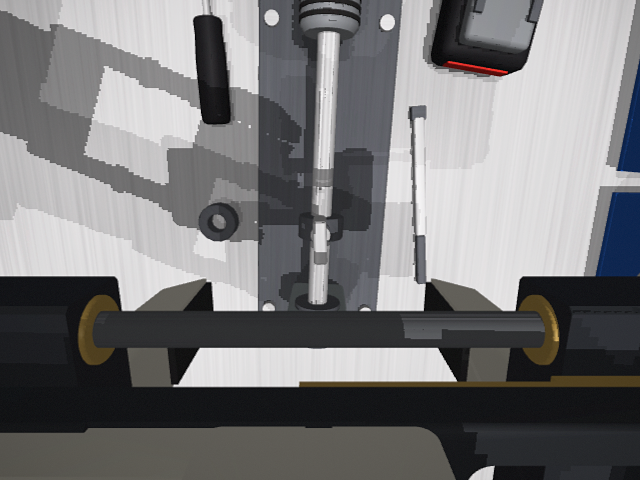

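Run:
```python
import cv2
t=cv2.imread("pics/w1.png");cv2.imwrite("pics/w1c.png",cv2.resize(t[190:320,260:380],None,fx=5,fy=4.6,interpolation=cv2.INTER_NEAREST))
```

```text
(no output)
```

View pics/w1c.png

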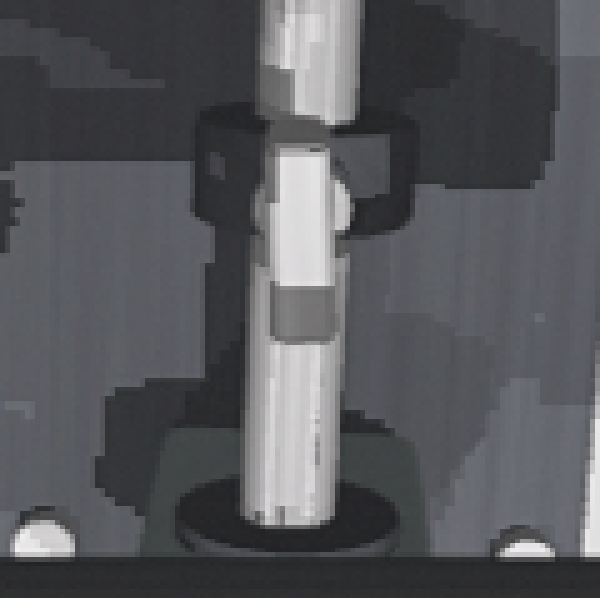

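Run:
```python
from h import *
np.set_printoptions(precision=4,suppress=True)
c=lambda u,v:(260+u/5-.5,190+v/4.6-.5)
for p in[(274,150),(331,150),(338,343),(270,343)]:print(ray("wrist",c(*p),.128))
print("collar y", ray("wrist",c(195,165),.07),ray("wrist",c(412,165),.07))
print("sleeve front", ray("wrist",(330,38),.07),ray("wrist",(300,20),.07),ray("wrist",(360,20),.07))
```

```text
[ 0.5475 -0.1122  0.128 ]
[ 0.5549 -0.1121  0.128 ]
[ 0.5565 -0.1405  0.128 ]
[ 0.5474 -0.1407  0.128 ]
collar y [ 0.5337 -0.1264  0.07  ] [ 0.5686 -0.1258  0.07  ]
sleeve front [0.5558 0.0106 0.07  ] [0.5342 0.0219 0.07  ] [0.5767 0.0225 0.07  ]
```

Wrist view: thumb piece top spans pixels (314..327, 222..264). Its centre is (0.5516, -0.1264) with heading about +0.03, and its length comes out at 28.5 mm, near the stated 30. The tool is already within 2 mm and 0.02 rad, so I'll descend.

Request:
carry_out(
  targets=[
    [[0.002,-0.001,0.03],0],
    [[0,0,0.03],0],
    [[0,0,0.02],0],
    [[0,0,0.008],0],
    [[0,0,0],0],
  ],
)

```text
time: 3.52
tool_pos: [0.5502, -0.124, 0.1072]
tool_rot: [-3.131, 0.0, 1.592]
contact_force: [0.5, 0.4, 0.7]
opening: 0.0918
```

Request:
carry_out(
  targets=[
    [[-0.0024,0.0014,0.004],0],
    [[0,0,0.004],0],
    [[0,0,0],0],
  ],
)

```text
time: 3.9
tool_pos: [0.5528, -0.1268, 0.1007]
tool_rot: [-3.135, 0.001, 1.592]
contact_force: [-0.3, -0.2, 0.0]
opening: 0.0919
```

Request:
carry_out(
  targets=[
    [[0,-0.001,0.001],0],
    [[0,0,0],0],
    [[0,0,0],0],
    [[0,0,0],0],
    [[0,0,0],0],
    [[0,0,0],0],
    [[0,0,0],0],
    [[0,0,0],0],
  ],
  fingers=1,
  grip_force=35,
)

```text
time: 4.9
tool_pos: [0.552, -0.127, 0.1002]
tool_rot: [-3.136, 0.002, 1.592]
contact_force: [-0.3, -0.8, 0.2]
opening: 0.0164
```

Request:
carry_out(
  targets=[
    [[0,0,0],0],
    [[0,0,0],0],
    [[0,0,0],0],
  ],
)

```text
time: 5.28
tool_pos: [0.5522, -0.127, 0.1002]
tool_rot: [-3.136, 0.002, 1.592]
contact_force: [0.5, 0.3, -0.0]
opening: 0.008
```

Request:
carry_out(
  targets=[
    [[0,0,0],-0.1],
    [[0,0,0],-0.15],
    [[0,0,0],-0.15],
    [[0,0,-0.0003],-0.15],
  ],
)

```text
time: 5.78
tool_pos: [0.5533, -0.1268, 0.1009]
tool_rot: [-3.139, -0.0, 2.157]
contact_force: [1.5, 0.4, -1.3]
opening: 0.0083
```

Run:
```python
from h import *
s=monitor.observe();print({k:np.round(s[k],3) for k in["tool_pos","tool_rot","contact_force","torque","opening"]})
```

```text
{'tool_pos': array([ 0.553, -0.127,  0.101]), 'tool_rot': array([-3.139, -0.   ,  2.157]), 'contact_force': array([ 1.479,  0.427, -1.275]), 'torque': array([ 0.105, -0.283, -0.141]), 'opening': np.float64(0.008)}
```

Request:
carry_out(
  targets=[
    [[0,0,-0.0003],-0.15],
    [[0,0,-0.0003],-0.15],
    [[0,0,-0.0003],-0.15],
    [[0,0,0],-0.1],
    [[0,0,0],0],
    [[0,0,0],0],
  ],
)

```text
time: 6.52
tool_pos: [0.5544, -0.1258, 0.1019]
tool_rot: [3.141, -0.001, 2.72]
contact_force: [1.0, -0.1, 0.6]
opening: 0.0085
```

Run:
```python
from h import *
s=monitor.observe();print({k:np.round(s[k],3) for k in["tool_pos","tool_rot","contact_force","torque","opening","qpos"]})
im=eyes.read_camera("wrist");cv2.imwrite("pics/w2.png",im[:,:,::-1])
im=eyes.read_camera("side");cv2.imwrite("pics/s2.png",cv2.resize(im[185:365,250:440,::-1],None,fx=3.3,fy=3.3,interpolation=cv2.INTER_CUBIC))
```

```text
{'tool_pos': array([ 0.554, -0.126,  0.102]), 'tool_rot': array([ 3.141e+00, -1.000e-03,  2.720e+00]), 'contact_force': array([ 1.023, -0.123,  0.615]), 'torque': array([ 0.055, -0.053, -0.118]), 'opening': np.float64(0.008), 'qpos': array([-3.580e-01,  5.190e-01,  1.544e+00,  1.000e-03,  1.079e+00,
       -1.508e+00])}
```

View pics/w2.png

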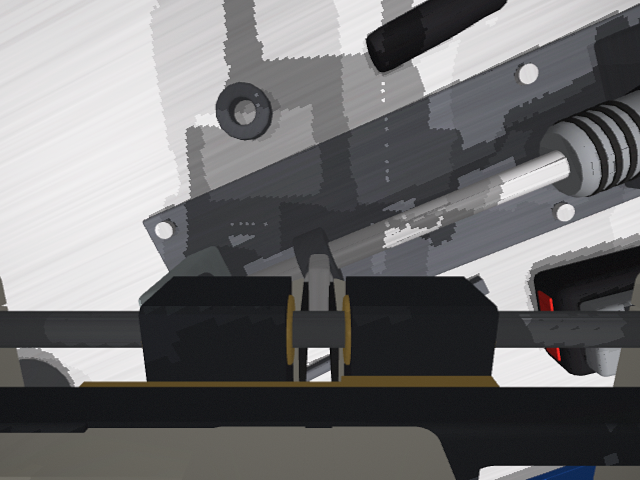

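View pics/s2.png

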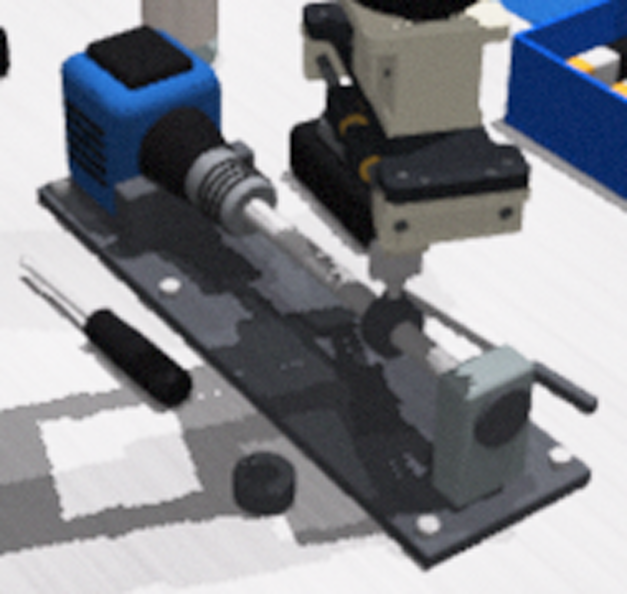

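The head turned with the jaws, putting the screw at about 1.15 rad. The collar hasn't moved. The gap to the sleeve is about 130 mm, so I'll slide along the shaft.

Request:
carry_out(
  targets=[
    [[0.002,0.0046,0],0],
    [[0.004,0.0092,0],0],
    [[0.004,0.0092,0],0],
    [[0.004,0.0092,0],0],
    [[0,0,0],0],
  ],
)

```text
time: 7.25
tool_pos: [0.5552, -0.0879, 0.102]
tool_rot: [3.141, 0.0, 2.72]
contact_force: [0.7, 1.6, 0.1]
opening: 0.0086
```

Run:
```python
from h import *
s=monitor.observe();print({k:np.round(s[k],3) for k in["tool_pos","tool_rot","contact_force","torque","opening"]})
im=eyes.read_camera("side");cv2.imwrite("pics/s3.png",cv2.resize(im[185:365,250:440,::-1],None,fx=3.3,fy=3.3,interpolation=cv2.INTER_CUBIC))
```

```text
{'tool_pos': array([ 0.555, -0.088,  0.102]), 'tool_rot': array([3.141, 0.   , 2.72 ]), 'contact_force': array([0.658, 1.638, 0.075]), 'torque': array([ 0.248, -0.147, -0.119]), 'opening': np.float64(0.009)}
```

View pics/s3.png

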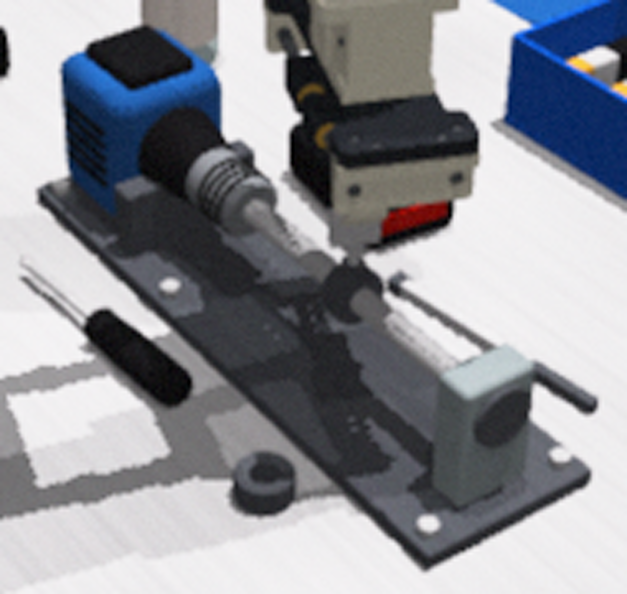

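Request:
carry_out(
  targets=[
    [[0.004,0.0092,0],0],
    [[0.004,0.0092,0],0],
    [[0.004,0.0092,0],0],
    [[0.004,0.0092,0],0],
    [[0.004,0.0092,0],0],
    [[0.004,0.0092,0],0],
    [[0,0,0],0],
    [[0,0,0],0],
  ],
)

```text
time: 8.3
tool_pos: [0.5565, -0.0242, 0.102]
tool_rot: [3.141, 0.002, 2.72]
contact_force: [1.1, -1.3, -1.5]
opening: 0.0087
```

Run:
```python
from h import *
s=monitor.observe();print({k:np.round(s[k],3) for k in["tool_pos","tool_rot","contact_force","torque","opening"]})
im=eyes.read_camera("side");cv2.imwrite("pics/s4.png",cv2.resize(im[185:305,270:390,::-1],None,fx=5,fy=5,interpolation=cv2.INTER_CUBIC))
```

```text
{'tool_pos': array([ 0.557, -0.024,  0.102]), 'tool_rot': array([3.141e+00, 2.000e-03, 2.720e+00]), 'contact_force': array([ 1.086, -1.337, -1.525]), 'torque': array([-0.213, -0.298, -0.061]), 'opening': np.float64(0.009)}
```

View pics/s4.png

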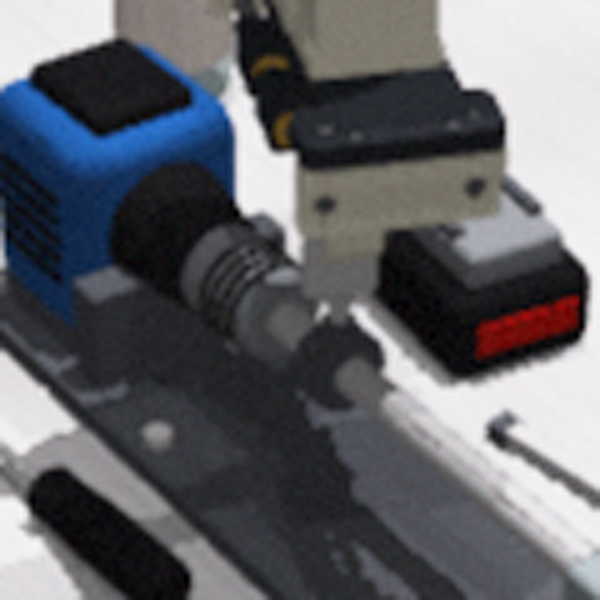

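Request:
carry_out(
  targets=[
    [[0.0012,0.0028,0],0],
    [[0.0012,0.0028,0],0],
    [[0.0012,0.0028,0],0],
    [[0.0012,0.0028,0],0],
    [[0.0012,0.0028,0],0],
  ],
)

```text
time: 8.98
tool_pos: [0.5569, -0.0096, 0.102]
tool_rot: [-3.141, 0.002, 2.718]
contact_force: [2.0, -1.4, -0.3]
opening: 0.0082
```

Request:
carry_out(
  targets=[
    [[0.0012,0.0028,0],0],
    [[0.0012,0.0028,0],0],
  ],
)

```text
time: 9.22
tool_pos: [0.557, -0.003, 0.102]
tool_rot: [-3.141, 0.002, 2.718]
contact_force: [1.3, -2.1, -1.3]
opening: 0.008
```

Request:
carry_out(
  targets=[
    [[0.0012,0.0028,0],0],
  ],
)

```text
time: 9.35
tool_pos: [0.5571, 0.0002, 0.102]
tool_rot: [-3.141, 0.002, 2.718]
contact_force: [2.5, -1.9, -1.5]
opening: 0.0084
```

Request:
carry_out(
  targets=[
    [[0.0008,0.0018,0],0],
  ],
)

```text
time: 9.48
tool_pos: [0.5571, 0.0025, 0.102]
tool_rot: [-3.141, 0.002, 2.718]
contact_force: [2.1, 0.0, -0.9]
opening: 0.0082
```

Request:
carry_out(
  targets=[
    [[0.0008,0.0018,0],0],
  ],
)

```text
time: 9.6
tool_pos: [0.5572, 0.0046, 0.102]
tool_rot: [-3.141, 0.003, 2.718]
contact_force: [2.3, -1.7, -2.0]
opening: 0.0086
```

Request:
carry_out(
  targets=[
    [[0.0008,0.0018,0],0],
  ],
)

```text
time: 9.72
tool_pos: [0.5572, 0.0065, 0.102]
tool_rot: [-3.141, 0.003, 2.719]
contact_force: [1.9, -2.5, -1.4]
opening: 0.0079
```

Request:
carry_out(
  targets=[
    [[0.0006,0.0014,0],0],
  ],
)

```text
time: 9.85
tool_pos: [0.5573, 0.0077, 0.102]
tool_rot: [-3.14, 0.003, 2.719]
contact_force: [1.9, -4.3, -1.4]
opening: 0.0083
```

Request:
carry_out(
  targets=[
    [[0.0006,0.0014,0],0],
  ],
)

```text
time: 9.98
tool_pos: [0.5573, 0.0087, 0.102]
tool_rot: [-3.139, 0.003, 2.718]
contact_force: [1.4, -4.7, -1.3]
opening: 0.0081
```

Request:
carry_out(
  targets=[
    [[0.0006,0.0014,0],0],
  ],
)

```text
time: 10.1
tool_pos: [0.5573, 0.0096, 0.102]
tool_rot: [-3.138, 0.004, 2.719]
contact_force: [1.5, -5.0, -0.6]
opening: 0.0085
```

Run:
```python
from h import *
im=eyes.read_camera("side");cv2.imwrite("pics/s5.png",cv2.resize(im[205:285,290:370,::-1],None,fx=7,fy=7,interpolation=cv2.INTER_CUBIC))
f=[]
for i in range(4):
    eyes.read_camera("side"); s=monitor.observe();f.append(s["contact_force"])
print(np.round(f,2),s["tool_pos"],s["time"])
```

```text
[[ 1.55 -5.   -1.56]
 [ 1.99 -5.19 -0.83]
 [ 2.02 -5.84 -0.04]
 [ 2.13 -5.   -0.63]] [0.55732146 0.00962013 0.1020183 ] 10.35
```

View pics/s5.png

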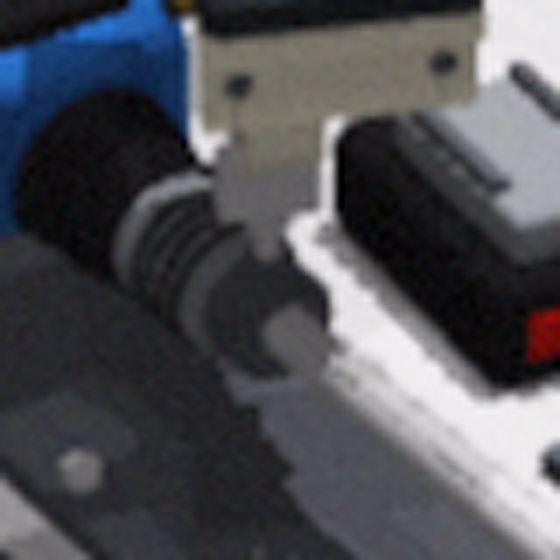

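Contact came at about tool y = 0.0065. The reaction is now about 5 N, which includes about 1 N of drag. I'll press on to about 9 N.

Request:
carry_out(
  targets=[
    [[0.0006,0.0015,0],0],
    [[0.0006,0.0015,0],0],
  ],
)

```text
time: 10.6
tool_pos: [0.5574, 0.0109, 0.102]
tool_rot: [-3.135, 0.005, 2.718]
contact_force: [2.2, -7.8, -1.2]
opening: 0.0081
```

Request:
carry_out(
  targets=[
    [[0.0007,0.0016,0],0],
    [[0.0007,0.0016,0],0],
  ],
)

```text
time: 10.85
tool_pos: [0.5574, 0.0118, 0.102]
tool_rot: [-3.132, 0.006, 2.718]
contact_force: [1.6, -8.3, -1.1]
opening: 0.0081
```

```bash
cat > f.py <<'E'
from h import *
f=[]
for i in range(6):
    eyes.read_camera("side"); s=monitor.observe();f.append(s["contact_force"])
print(np.round(np.mean(f,0),2),np.round(np.std(f,0),2),np.round(s["tool_pos"],4),np.round(s["tool_rot"],3),np.round(s["torque"],3),s["time"])
E
python3 f.py
```

```text
[ 1.55 -7.91 -1.3 ] [0.47 0.54 0.46] [0.5574 0.0118 0.102 ] [-3.132  0.006  2.718] [-1.407 -0.325 -0.107] 11.15
```

Request:
carry_out(
  targets=[
    [[0.0007,0.0016,0],0],
    [[0.0007,0.0016,0],0],
    [[0.0007,0.0016,0],0],
  ],
)

```text
time: 11.52
tool_pos: [0.5574, 0.0124, 0.102]
tool_rot: [-3.125, 0.009, 2.718]
contact_force: [1.9, -8.7, -1.5]
opening: 0.0081
```

```bash
python3 f.py
```

```text
[ 1.37 -8.65 -1.42] [0.7  0.37 0.49] [0.5574 0.0125 0.102 ] [-3.125  0.009  2.718] [-1.512 -0.266 -0.089] 11.825
```

Request:
carry_out(
  targets=[
    [[0.001,0.0023,0],0],
    [[0.001,0.0023,0],0],
    [[0.001,0.0023,0],0],
  ],
)

```text
time: 12.2
tool_pos: [0.5574, 0.0143, 0.102]
tool_rot: [-3.117, 0.012, 2.717]
contact_force: [1.4, -10.5, -0.8]
opening: 0.0086
```

```bash
python3 f.py
```

```text
[  1.33 -10.27  -0.95] [0.63 0.22 0.28] [0.5574 0.0143 0.102 ] [-3.117  0.012  2.717] [-1.855 -0.302 -0.059] 12.5
```

Total reaction is about 10.3 N, so the sleeve push is about 9 N. The arm sags about 1.8 mm per row under this load. I'll tighten in stages and feed that much shift along the shaft to hold the push.

Request:
carry_out(
  targets=[
    [[0.0007,0.0017,0.0003],0.15],
    [[0.001,0.0016,0.0003],0.15],
  ],
)

```text
time: 12.75
tool_pos: [0.5571, 0.0138, 0.1015]
tool_rot: [-3.116, 0.022, 2.41]
contact_force: [-0.4, -12.1, -0.8]
opening: 0.0081
```

```bash
python3 f.py
```

```text
[  0.77 -10.76  -0.45] [0.51 0.4  0.6 ] [0.5571 0.0138 0.1015] [-3.116  0.022  2.415] [-1.889 -0.126  0.033] 13.05
```

Request:
carry_out(
  targets=[
    [[0.0012,0.0014,0.0003],0.15],
    [[0.0014,0.0012,0.0003],0.15],
  ],
)

```text
time: 13.3
tool_pos: [0.5566, 0.0133, 0.1009]
tool_rot: [-3.119, 0.034, 2.107]
contact_force: [0.5, -10.9, -0.3]
opening: 0.0079
```

```bash
python3 f.py
```

```text
[  0.8  -10.88   0.13] [0.31 0.32 0.23] [0.5566 0.0133 0.1009] [-3.119  0.033  2.112] [-1.904  0.01   0.093] 13.6
```

Request:
carry_out(
  targets=[
    [[0.0016,0.001,0.0003],0.15],
    [[0.0017,0.0007,0.0003],0.15],
  ],
)

```text
time: 13.85
tool_pos: [0.556, 0.0129, 0.1005]
tool_rot: [-3.127, 0.045, 1.805]
contact_force: [-0.3, -10.7, 1.5]
opening: 0.0086
```

```bash
python3 f.py
```

```text
[  0.64 -10.54   0.83] [0.45 0.31 0.54] [0.5559 0.0129 0.1005] [-3.126  0.044  1.809] [-1.785  0.101  0.073] 14.15
```

Request:
carry_out(
  targets=[
    [[0.0017,0.0005,0.0003],0.13],
    [[0.0017,0.0002,0.0002],0.13],
    [[0.0016,0,0],0.06],
  ],
)

```text
time: 14.52
tool_pos: [0.555, 0.0125, 0.1002]
tool_rot: [-3.14, 0.056, 1.481]
contact_force: [0.8, -8.9, -1.2]
opening: 0.0081
```

```bash
python3 f.py
```

```text
[ 0.89 -9.5  -0.63] [0.76 0.37 0.42] [0.555  0.0125 0.1002] [-3.139  0.056  1.484] [-1.607 -0.11   0.392] 14.825
```

Request:
carry_out(
  targets=[
    [[0.0014,0,0],0.08],
    [[0.0012,0,0],0.08],
  ],
)

```text
time: 15.08
tool_pos: [0.5548, 0.0122, 0.1002]
tool_rot: [3.135, 0.061, 1.322]
contact_force: [1.1, -7.1, -1.1]
opening: 0.0092
```

```bash
python3 f.py
```

```text
[ 0.94 -7.82 -0.3 ] [0.49 0.58 0.43] [0.5548 0.0122 0.1003] [3.135 0.061 1.325] [-1.314 -0.018  0.829] 15.375
```

Request:
carry_out(
  targets=[
    [[0,0,0],0],
    [[0,0,0],0],
    [[0,0,0],0],
  ],
)

```text
time: 15.75
tool_pos: [0.5546, 0.0116, 0.1003]
tool_rot: [3.136, 0.063, 1.328]
contact_force: [2.3, -3.7, -1.5]
opening: 0.0097
```

```bash
python3 f.py
```

```text
[ 2.12 -3.46 -0.98] [0.47 0.38 0.41] [0.5546 0.0116 0.1003] [3.136 0.063 1.328] [-0.469 -0.196  0.776] 16.05
```

Request:
carry_out(
  targets=[
    [[0,0,0],0],
    [[0,0,0],0],
    [[0,0,0],0],
    [[0,0,0],0],
    [[0,0,0],0],
  ],
  fingers=0.5,
)

```text
time: 16.68
tool_pos: [0.5531, 0.0135, 0.0999]
tool_rot: [3.139, 0.06, 1.325]
contact_force: [0.3, -1.0, -0.4]
opening: 0.0454
```

Request:
carry_out(
  targets=[
    [[0,0,-0.02],0],
    [[0,0,-0.03],0],
    [[0,0,-0.03],0],
    [[0,0,-0.03],0],
    [[0,0,0],0],
  ],
)

```text
time: 17.3
tool_pos: [0.5538, 0.0203, 0.2124]
tool_rot: [3.141, 0.06, 1.324]
contact_force: [0.1, 0.7, -0.7]
opening: 0.0461
```

```bash
python3 f.py
python3 - <<'E'
from h import *
im=eyes.read_camera("side");cv2.imwrite("pics/s6.png",cv2.resize(im[195:285,280:370,::-1],None,fx=6,fy=6,interpolation=cv2.INTER_CUBIC))
im=eyes.read_camera("wrist");cv2.imwrite("pics/w6.png",im[:,:,::-1])
E
```

```text
[ 0.19  0.1  -0.51] [0.68 0.36 0.58] [0.552  0.0202 0.2088] [-3.135  0.061  1.324] [-0.019  0.025  0.009] 17.6
```

View pics/s6.png

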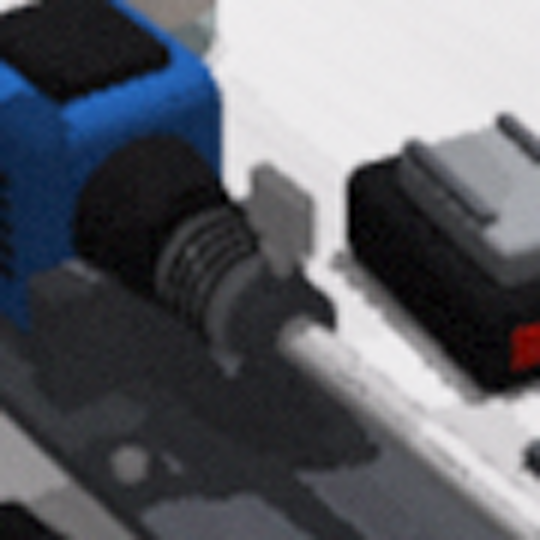

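View pics/w6.png

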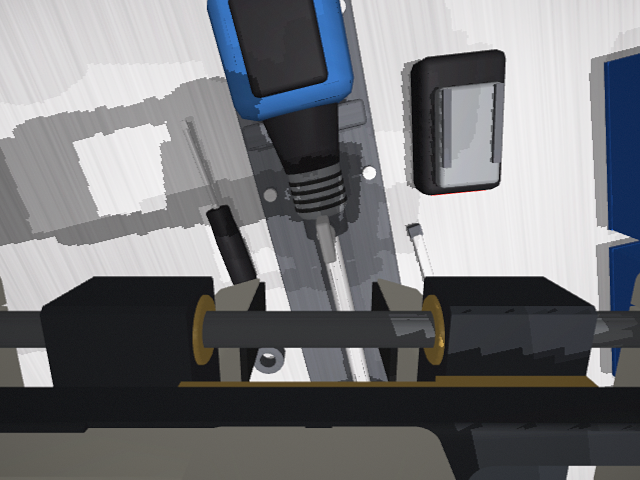

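Run:
```python
import cv2
t=cv2.imread("pics/w6.png");cv2.imwrite("pics/w6c.png",cv2.resize(t[150:280,265:385],None,fx=5,fy=4.6,interpolation=cv2.INTER_NEAREST))
```

```text
(no output)
```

View pics/w6c.png

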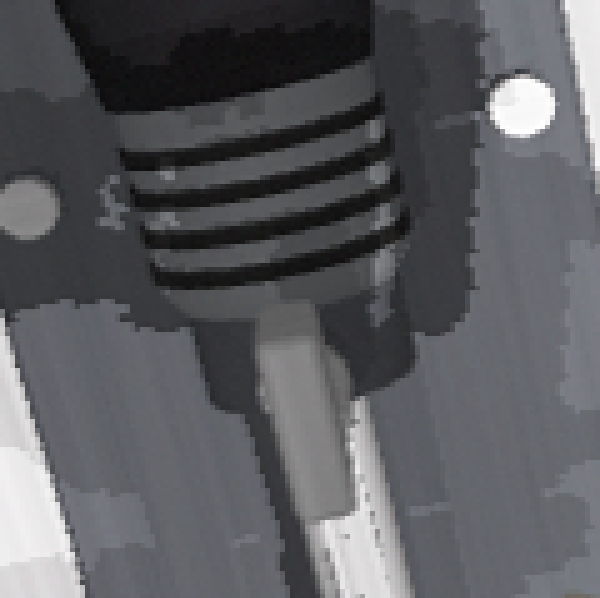

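Run:
```python
from h import *
np.set_printoptions(precision=4,suppress=True)
c=lambda u,v:(265+u/5-.5,150+v/4.6-.5)
P=np.array([ray("wrist",c(*p),.128) for p in[(257,345),(322,338),(355,519),(296,525)]]);print(P,P.mean(0))
d=P[0]+P[1]-P[2]-P[3];print("yaw",np.arctan2(-d[0],d[1]))
print("sleeve rear edge at nose / front", ray("wrist",c(250,85),.091),ray("wrist",c(275,318),.091))
print("shaft R",ray("wrist",c(365,400),.07),ray("wrist",c(410,598),.07))
print(monitor.observe()["tool_rot"],monitor.observe()["time"])
```

```text
[[ 0.5512  0.0275  0.128 ]
 [ 0.5601  0.0264  0.128 ]
 [ 0.5578 -0.0025  0.128 ]
 [ 0.5495 -0.0015  0.128 ]] [0.5547 0.0125 0.128 ]
yaw -0.06852529917890628
sleeve rear edge at nose / front [0.5581 0.0606 0.091 ] [0.5522 0.022  0.091 ]
shaft R [ 0.5619 -0.0018  0.07  ] [ 0.5604 -0.0421  0.07  ]
[-3.1353  0.0609  1.3241] 17.7
```

Request:
carry_out(
  targets=[
    [[-0.004,0,0],0],
    [[-0.004,0,0],0],
    [[0,0,0],0],
    [[0,0,0],0],
  ],
)

```text
time: 18.2
tool_pos: [0.5499, 0.0116, 0.2091]
tool_rot: [-3.134, 0.061, 1.324]
contact_force: [0.8, -0.6, -0.7]
opening: 0.0458
```

Run:
```python
from h import *
im=eyes.read_camera("wrist")[:,:,::-1];cv2.imwrite("pics/w7c.png",cv2.resize(im[130:270,265:385],None,fx=5,fy=4.2,interpolation=cv2.INTER_NEAREST))
a=eyes.read_camera("side")
for i in range(12): eyes.read_camera("side")
b=eyes.read_camera("side")
print(np.abs(a[195:285,280:370].astype(int)-b[195:285,280:370]).mean())
i=eyes.camera_info("wrist");print(np.ravel(i["rvec"]),np.ravel(i["tvec"]),monitor.observe()["tool_pos"])
t=eyes.read_camera("top");cv2.imwrite("pics/t7.png",t[:,:,::-1])
```

```text
2.261522633744856
[-2.81026536  0.34830231  0.06527617] [-0.52799697  0.09146052  0.43821723] [0.54989603 0.01169887 0.20904619]
```

View pics/w7c.png

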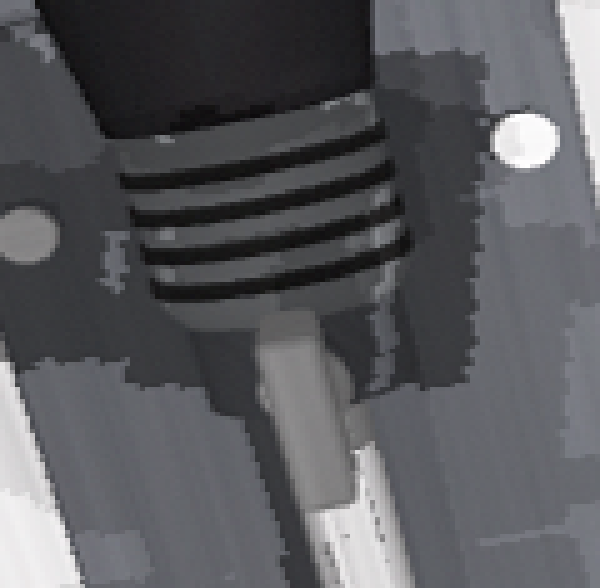

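View pics/t7.png

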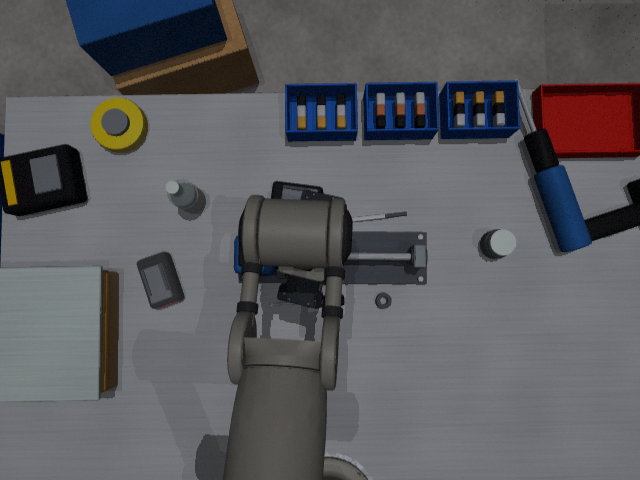

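The thumb piece lies along the shaft (crop about 257..355, 340..515) and the collar bears on the sleeve. In the side view, nothing changed over 0.6 s beyond noise. The bystanders in view are where they were, so I'll hand in.

```bash
python3 -c "
from cell import order
print(order.hand_in())"
```

```text
the job is handed in; nothing more can be done
None
```

The job is handed in at about 19 s. The collar is clamped against the spring sleeve and should be pressing with about 9 N. I could not measure that push directly after letting go.

**What I did**
- I gripped the thumb piece and loosened the screw to about 1.15 rad before moving the collar.
- I slid the collar about 130 mm until I felt the sleeve, near tool y 0.0065.
- I pressed until the wrist read about 10.3 N. Taking off about 1.4 N of drag and offset leaves about 9 N on the sleeve.
- I held that push while turning the screw home to its stop, where the torque rose to about 0.8 N m, then eased off, opened the fingers and lifted clear.

**Last checks**
- **Screw:** the thumb piece lies along the shaft within reading error.
- **Movement:** the side view showed nothing but noise over about 0.6 s after release.
- **Contact:** the arm touches nothing, with wrist force near zero.
- **Bystanders:** those I could see had not moved. In the last top view the arm hid most of one battery pack and the screwdriver and part of the bit, but the wrist view after release showed the pack and the screwdriver undisturbed.

**Checks that disagree:** the force readings give about 9 N. The camera position of the collar and sleeve gives about 6.2 mm of compression, or 7.5 N, and is good to about 1 to 2 mm. Both values lie within 6 to 12 N, but at the far end of the camera's error the push would be below 6 N.

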